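# Take the serving board off its barbed hook and rack it

### The job

Take the wooden serving board off the barbed brass hook of the display stand: raise it, tilt it and back it over the barbed tip. Then stand it upright, handle up, fully down in the free slot of the wooden rack, the one with the green felt strip on its floor, roughly centred along the slot, and let go of it. Do not shift or knock over the dishes in the rack or any of the other tea things.

Things in the scene. Friction and masses are not known exactly. Their poses are not given: they have to be found in the camera images.
- board: Light wooden serving board, loose, about 140 g, 10 mm thick, 100 mm wide, 198 mm tall, at first hanging upright on the hook. Origin: middle of its lower edge. z up towards the handle, y across its width, x normal to its faces (at first along the hook towards its tip). z 0 to 75 mm solid; 75 to 123 cut-out; 123 to 138 solid bar; 138 to 198 handle.
- board_eye (a point): Centre of the rectangular cut-out through the board, 48 mm high and 48 mm wide, 99 mm above the board's origin; 26 mm wide strips at either side. The hook's rod runs through it and its upper edge rests on the rod. Axes as the board.
- board_grip (a point): Centre of the board's handle (46 mm wide, 60 mm high, 10 mm thick), 168 mm above the board's origin; it can be gripped from above across its thickness. Axes as the board.
- stand: Fixed display stand: dark wooden base 190 (x) by 120 (y) by 20 mm; brass post 18 mm thick at x = -68 mm, top 176 mm above the table; from it a level brass rod, the hook, 7 mm thick, axis 165 mm above the table, runs to x = +60 mm and turns straight up. Origin: centre of the base's underside. x points from post to tip, roughly away from the robot; z up.
- hook_mid (a point): Point on the axis of the level rod, 165 mm straight above the stand's origin; the board hangs within 8 mm of it. Axes as the stand. To free the board lean its top back towards the post by 40 degrees (33 to 45), bring the centre of its cut-out to x = 57 mm at the rod's height, raise it straight up by 75 mm or more, then move it away in +x.
- hook_tip (a point): Top of the upturned rod, x = 60 mm, 222 mm above the table (57 mm above the rod's axis: taller than the cut-out, so an upright board cannot pass). A 6 mm thick barb slants from it back and down towards the post, reaching back to x = 51 mm, 206 to 221 mm above the table. Axes as the stand.
- rack: Fixed rack: dark wooden base 190 (x) by 130 (y) by 12 mm with three slots along its y at x = -55, 0, 55 mm. Each slot lies between two light wooden walls 120 mm long, 22 mm apart, that flare outwards at the top (lips about 66 mm above the table). Two slots hold dishes, one is free. Origin: centre of the underside; z up.
- felt: The green felt strip, 18 by 112 by 2 mm, fixed on the floor of the rack's free slot, where the board belongs. Origin: centre of its underside, 12 mm above the table, so the board's lower edge comes to rest 14 mm above the table. y runs along the slot, x across it.
- dish_blue: Blue square dish, loose, 13 mm thick, 95 mm wide, 85 mm tall, standing on edge in one of the other rack slots. Origin: middle of its lower edge.
- dish_clay: Brown clay square dish, loose, same size, standing on edge in the remaining rack slot. Origin: middle of its lower edge.
- teapot: Small dark teapot, 70 mm high, loose, on a pedestal on the round stone tray, its top 130 mm above the table. Origin: its underside.
- cup0: White tea cup, 54 mm wide, 55 mm high, loose, on the table. Origin: its underside.
- cup1: White tea cup, same size, loose. Origin: its underside.
- pitcher: White pitcher with a side handle, 72 mm wide, 80 mm high, loose. Origin: its underside.
- caddy: Blue tea caddy, 70 mm wide, 100 mm high, loose. Origin: its underside.
Mind the look-alikes: they are no part of the job. What is meant by the board is not orange, and is the smaller of those in its own colour.

How it is judged:
On the way:
1. the board is off the hook: its cut-out is more than 130 mm from the hook's tip and it no longer touches the stand (distance between board_eye and hook_tip above 0.13 m and contact force between board and stand below 0.1 N), for 0.2 s.
At the end, for the whole second after the job is handed in: The board stands handle up (within 20 degrees of vertical, so it may lean on a slot wall) and at rest in the felt-lined slot: its lower edge on the felt (within 8 mm in height), within 14 mm of the slot's middle across it and within 30 mm along it, its width along the slot within 0.25 rad (x of board in the frame of felt between -0.014 and 0.014 m and y of board in the frame of felt between -0.03 and 0.03 m and z of board in the frame of felt between -0.008 and 0.008 m and angle between board's own z axis and vertical below 0.35 rad and angle between the y axis of board and the y axis of felt, either way round below 0.25 rad and linear speed of board below 0.02 m/s and angular speed of board below 0.2 rad/s); the robot touches nothing.
It fails at once if a dish in the rack was moved more than 30 mm or tipped over (distance of any of dish_blue, dish_clay from where it was at the start of the episode above 0.03 m or angle between any of dish_blue, dish_clay's own z axis and vertical above 0.5 rad).
It fails at once if the teapot, a cup, the pitcher or the caddy was moved more than 30 mm or tipped over (distance of any of teapot, cup0, cup1, pitcher, caddy from where it was at the start of the episode above 0.03 m or angle between any of teapot, cup0, cup1, pitcher, caddy's own z axis and vertical above 0.5 rad).
It also fails if it takes over 58 s, if anything falls off the work surface, if the arm or the gripper's body presses on something with over 40 N, if the wrist force passes 120 N, or if a joint passes its speed limit or range.

### The arm

A 7-joint arm with a two-finger parallel gripper is mounted at the origin on the work surface. World frame = base frame: x ahead of the robot, y to its left, z up, the work surface at z = 0. Lengths are in m, angles in rad, forces in N, time in s.
With the tool pointing down it reaches from about 0.4 to 0.85 m from the base axis. Payload 10.4 kg.
Tool frame: the origin (TCP) lies on the mounting face of the last link; the fingertips stand 182 mm ahead of it and the grasp point (between the pads) lies 164 mm ahead of it; z points along the fingers, y is the line along which they close (so a half turn about z gives the same grasp; the last joint's range is limited). The gripper opens to 87 mm and grips with 3 to 60 N. Pads are 19 mm wide; open, the fingers measure 117 mm over their backs; the gripper's body (75 mm by 190 mm) begins 51 mm behind the grasp point.
Start: joints at [1.243, 0.332, -0.065, 1.46, 0.022, 1.35, -0.088], TCP at [0.188, -0.596, 0.405] pointing down, gripper open.
Joint ranges: [-2.6, 2.6], [-0.5, 2.12], [-1.47, 1.34], [0.16, 2.42], [-1.27, 4.41], [0.06, 2.06], [-2.6, 2.6]. Speed limits (rad/s): [2.22, 2.22, 2.79, 2.79, 3.14, 3.14, 3.14].

### API

Orientations are given as a 3x3 rotation matrix whose columns are the frame's x, y, z axes.
In Python, from bench import get_obs, grab_frame, sign_off gives the robot as it stands.
- The arm moves only by the shell command python3 -m jog 'ROWS' [FORCE]. ROWS is text: rows parted by semicolons, each of 7 numbers parted by spaces: the turn, a rotation vector about the tool's x, y, z in units of 4 degrees (1.0 is 4 degrees), then the shift along the tool's x, y, z in units of 3 cm (1.0 is 3 cm), then the opening in per cent of the stroke, from 0 (shut) to 100 (fully open). A call has 1 to 12 rows; each row shifts and turns the commanded pose from where the row before left it, along the tool's axes as they then stand; what a row does not reach is not made up. A row lasts 1/12 s, in which the tool goes at most 41.7 mm and 7.16 degrees, less where a joint would pass 70% of its speed; a pose out of reach is approached as far as the arm can. A call with a number of a shift or a turn outside -1 to 1 is refused whole. A call with a gripper value outside its range is refused whole. The fingers move at their own pace and stop on an object; FORCE is the grip in N (left out, the last holds). Time passes only in rows, so rows that do not move let the fingers close. It gives the time, the measured TCP pose, the force, the opening and the grip force at its end, in the units of the state.
- get_obs(): the state, without advancing time (a new reading comes with each control period).
- grab_frame(name): name is "scene" or "side" or "wrist"; returns a dict with "color" (400x640x3 uint8, red, green, blue), "depth" (400x640 float32, m along the optical axis (not along the pixel's ray), 0 where there is no reading), "camera_matrix" (3x3 intrinsics, pixels), "cam_to_world" (4x4, takes a point from camera to world coordinates). Camera axes: x right, y down, z forward; pixel columns grow to the right and rows downward; lengths in m; the calibration is good to about 2 mm. A picture is of the moment at which its call begins.
- sign_off(): hands the job in; it is judged then, once.
The state is a dict: "time_s": time; "joint_pos": joint angles; "joint_vel": joint speeds; "tau": joint torques, N m; "tcp_pos": TCP position; "orientation": TCP orientation; "force": force on the tool from outside, world axes, zero at the start; "moment": the same for the moment, N m; "width": finger opening in m; "grasp_force": force on a finger pad.
Only numpy, scipy, OpenCV 4.12 (cv2) and the standard library are available. Lean on these libraries where they do the work, as an engineer would, in place of code of your own. Each camera call takes 0.05 s, during which the arm holds its last target. There are 200 camera calls.

## Working session

There is one attempt and no reset: what is moved stays moved. The work goes in short steps, Python scripts to look and compute and a shell command to move; the robot and the scene stay as the last step left them, time stands still between calls to the robot, and variables do not carry over. Pictures are saved under pics/ and viewed, at most 10 in all, crops included, and the job is handed in when it is done.

```bash
mkdir -p pics; cat > h.py <<'E'
import numpy as np, cv2, pickle
from bench import get_obs, grab_frame, sign_off
def snap(n, tag):
    f=grab_frame(n); cv2.imwrite(f'pics/{tag}.png',f['color'][...,::-1]); pickle.dump(f,open(f'pics/{tag}.pkl','wb')); return f
def load(tag): return pickle.load(open(f'pics/{tag}.pkl','rb'))
def cloud(f):
    d=f['depth']; K=f['camera_matrix']; v,u=np.mgrid[:d.shape[0],:d.shape[1]]
    p=np.stack([(u-K[0,2])/K[0,0]*d,(v-K[1,2])/K[1,1]*d,d],-1)
    T=f['cam_to_world']; return p@T[:3,:3].T+T[:3,3]
E
python3 - <<'E'
from h import *
a=snap('scene','a');b=snap('side','b')
for f in(a,b): print(f['cam_to_world'].round(3),f['camera_matrix'].round(1))
o=get_obs();print(o)
E
```

```text
[[-0.32   0.668 -0.672  1.277]
 [ 0.947  0.219 -0.234  0.248]
 [-0.009 -0.711 -0.703  0.897]
 [ 0.     0.     0.     1.   ]] [[362.2   0.  319.5]
 [  0.  362.2 203. ]
 [  0.    0.    1. ]]
[[ 0.984 -0.138  0.111  0.426]
 [-0.176 -0.703  0.689 -0.829]
 [-0.017 -0.698 -0.716  1.025]
 [ 0.     0.     0.     1.   ]] [[371.    0.  320.1]
 [  0.  371.  198.9]
 [  0.    0.    1. ]]
{'time_s': 0.1, 'joint_pos': array([ 1.24338035,  0.33280464, -0.06472686,  1.4608664 ,  0.02164196,
        1.34986077, -0.08850757]), 'joint_vel': array([ 0.00076521, -0.00181243, -0.00277672, -0.0018194 , -0.00094807,
        0.00026398, -0.00035395]), 'tau': array([ 1.31407669e-03, -6.24548507e+01,  2.48156197e-02, -3.90722537e+01,
       -6.12871628e-02,  3.64496664e-02,  7.65570826e-05]), 'tcp_pos': array([ 0.18755442, -0.59607812,  0.40403162]), 'orientation': array([[ 9.53888237e-01,  3.00161665e-01, -4.54956875e-04],
       [ 3.00161997e-01, -9.53887540e-01,  1.15587047e-03],
       [-8.70296913e-05, -1.23913200e-03, -9.99999228e-01]]), 'force': array([-0.77431756,  0.03549188,  0.43900653]), 'moment': array([0.00497214, 0.01743108, 0.02213427]), 'grasp_force': 0.0, 'width': 0.08711173041609471}
```

View pics/a.png

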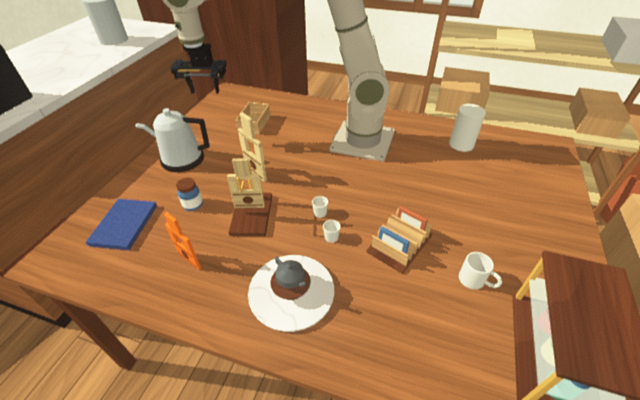

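View pics/b.png

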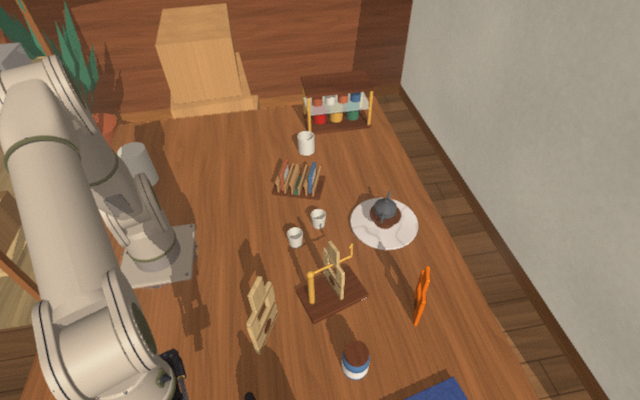

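The scene view shows three boards: light wood on the hook (246,185), light wood standing free (252,148), and orange (182,240). In the side view they are at (334,270), (262,312) and (422,295). The one on the hook is not orange and looks like the smaller of the two wooden ones. The rack is at side (300,180). I'll check with a crop and measure.

```bash
python3 - <<'E'
from h import *
a=load('a');b=load('b')
ca=cv2.resize(a['color'][120:280,215:445],None,fx=2.6,fy=2.6,interpolation=2)
cb=cv2.resize(b['color'][150:360,240:380],None,fx=2,fy=2,interpolation=2)
im=np.zeros((420,ca.shape[1]+10,3),np.uint8);im[:ca.shape[0],:ca.shape[1]]=ca[:420]
h=np.hstack([cv2.resize(ca,(520,362)),cv2.resize(cb,(241,362))]);cv2.imwrite('pics/c.png',h[...,::-1])
P=np.vstack([cloud(a)[120:330,150:520].reshape(-1,3),cloud(b)[140:400,230:460].reshape(-1,3)])
C=np.vstack([a['color'][120:330,150:520].reshape(-1,3),b['color'][140:400,230:460].reshape(-1,3)])
hs=cv2.cvtColor(C[None],cv2.COLOR_RGB2HSV)[0].astype(int)
A=a['depth'][120:330,150:520].size
src=np.arange(len(P))<A
m=P[:,2]>0.008
# top map clusters
g=np.zeros((600,700),np.uint8); ij=((P[:,:2]-[0.2,-0.7])/0.002).astype(int)
ok=m&(ij>=0).all(1)&(ij[:,0]<600)&(ij[:,1]<700)&(P[:,2]<.5)
g[ij[ok,0],ij[ok,1]]=1
g=cv2.morphologyEx(g,cv2.MORPH_CLOSE,np.ones((3,3)))
n,l,s,c=cv2.connectedComponentsWithStats(g)
for k in range(1,n):
    if s[k,4]<80: continue
    q=ok.copy();q[ok]=l[ij[ok,0],ij[ok,1]]==k
    p=P[q];col=np.median(C[q],0)
    low=p[(p[:,2]<.1)][:,:2]
    print(k,s[k,4],p.min(0).round(3),p.max(0).round(3),col,)
np.savez('pics/P.npz',P=P,C=C,src=src)
E
```

```text
17 2207 [ 0.299 -0.702  0.008] [ 0.44  -0.54   0.199] [157. 158. 142.]
22 487 [ 0.307 -0.398  0.008] [ 0.381 -0.277  0.259] [179. 148. 101.]
55 3941 [0.405 0.151 0.008] [0.625 0.337 0.105] [169.  127.   87.5]
66 314 [ 0.437 -0.065  0.008] [ 0.493 -0.008  0.059] [197. 190. 165.]
67 5585 [ 0.441 -0.34   0.008] [ 0.656 -0.169  0.248] [123.  73.  46.]
87 1078 [ 0.529 -0.512  0.008] [ 0.602 -0.438  0.107] [108.  80.  77.]
88 301 [0.53  0.006 0.008] [0.584 0.061 0.063] [197. 191. 166.]
90 487 [0.542 0.425 0.008] [0.621 0.531 0.086] [218. 211. 186.]
100 313 [0.602 0.574 0.008] [0.71  0.589 0.041] [132.  77.  48.]
103 95 [ 0.613 -0.606  0.009] [ 0.657 -0.579  0.024] [ 65.  73. 101.]
111 1063 [ 0.66  -0.607  0.017] [ 0.809 -0.553  0.029] [ 64.   78.  122.5]
113 11094 [ 0.665 -0.132  0.008] [0.905 0.109 0.134] [213. 198. 185.]
135 342 [ 0.758 -0.399  0.008] [ 0.803 -0.299  0.204] [218. 106.  35.]
```

View pics/c.png

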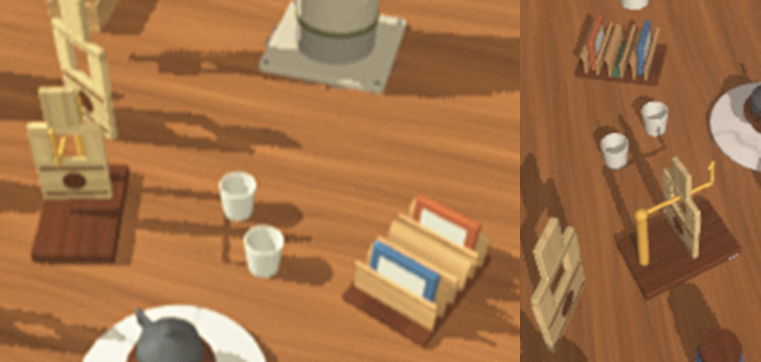

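The crop shows the hook board (crop (72,145)) is smaller, with its top at about 0.245 m after hanging at 0.045 m. The free-standing light-wood one (crop (85,70)) is 0.26 m tall, so the hook board is the one meant. The green felt is in the rack's middle slot, with the clay and blue dishes on either side. Next I'll fit the exact poses.

```bash
python3 - <<'E'
from h import *
d=np.load('pics/P.npz');P,C,src=d['P'],d['C'],d['src']
hs=cv2.cvtColor(C[None],cv2.COLOR_RGB2HSV)[0].astype(int)
def box(lo,hi): return ((P>lo)&(P<hi)).all(1)
def rect(p,n):
    r=cv2.minAreaRect((p*1000).astype(np.float32)); print(n,len(p),np.round(r[0],1),np.round(r[1],1),round(r[2],2))
for s,nm in((src,'scene'),(~src,'side'),(src|True,'both')):
    rect(P[box([.42,-.36,.014],[.68,-.15,.026])&s][:,:2],'stand '+nm)
    rect(P[box([.39,.14,.008],[.64,.35,.016])&s][:,:2],'rackbase '+nm)
    q=box([.42,-.36,.19],[.60,-.15,.26])&s&(hs[:,1]<140)
    p=P[q]; 
    q2=box([.42,-.36,.08],[.66,-.15,.26])&s&(hs[:,1]<130)
    p=P[q2]; c=np.median(p,0); p=p[np.linalg.norm(p-c,axis=1)<.12]
    for _ in range(3):
        c=p.mean(0); n=np.linalg.svd(p-c,full_matrices=False)[2][2]; p=p[np.abs((p-c)@n)<.006]
    print('board',nm,len(p),c.round(4),n.round(3),'zmax',p[:,2].max(),'y',np.percentile(p[:,1],[1,99]).round(3))
    for lo,hi in((.2,.25),(.08,.12)):
        t=p[(p[:,2]>lo)&(p[:,2]<hi)]; e=np.array([-n[1],n[0]]);e/=np.linalg.norm(e);w=t[:,:2]@e
        a,b=np.percentile(w,[1,99]); print('  width',lo,b-a,'mid',((a+b)/2*e+ (c[:2]@n[:2]/np.hypot(*n[:2])**2)*n[:2]).round(4))
    q=box([.4,-.36,.158],[.70,-.15,.172])&s&(hs[:,1]>150)
    if q.sum()>10:
        p=P[q];rect(p[:,:2],'rod '+nm)
    # felt
    q=box([.39,.14,.006],[.64,.35,.03])&s&(hs[:,0]>35)&(hs[:,0]<90)&(hs[:,1]>60)
    if q.sum()>4: rect(P[q][:,:2],'felt '+nm)
    q=box([.39,.14,.058],[.64,.35,.075])&s&(hs[:,1]<130)&(hs[:,0]>9)&(hs[:,0]<25)
    rect(P[q][:,:2],'lips '+nm)
    for a_,(h0,h1) in {'blue':(95,125),'clay':(0,9)}.items():
        q=box([.39,.14,.07],[.64,.35,.12])&s&(hs[:,0]>=h0)&(hs[:,0]<=h1)&(hs[:,1]>110)
        if q.sum()>5: rect(P[q][:,:2],a_+' '+nm)
E
```

```text
stand scene 1029 [ 548.7 -253. ] [192.5 120.6] 17.87
rackbase scene 438 [515.9 247.1] [129.3 192.4] 69.59
board scene 791 [ 0.5549 -0.2492  0.1602] [-0.94  -0.34  -0.007] zmax 0.24398491562362468 y [-0.296 -0.204]
  width 0.2 0.04453326440827282 mid [ 0.5553 -0.2502]
  width 0.08 0.09558990154269115 mid [ 0.5549 -0.2492]
rod scene 32 [ 543.9 -252.2] [138.7   9.2] 14.25
lips scene 256 [526.5 241.2] [116.6 130.4] 67.9
blue scene 18 [568.8 226.5] [83.4  8.1] 68.91
clay scene 32 [468.8 265.9] [88.5  6.9] 70.38
stand side 1744 [ 547.8 -254.5] [190.4 121.8] 17.64
rackbase side 353 [522.2 226.8] [245.9 163.5] 6.73
board side 591 [ 0.5507 -0.2618  0.1661] [ 0.934  0.356 -0.008] zmax 0.24759136788846126 y [-0.302 -0.209]
  width 0.2 0.04708864321795658 mid [ 0.548  -0.2548]
  width 0.08 0.09556969856550135 mid [ 0.5489 -0.2572]
rod side 102 [ 539.8 -258.6] [140.9  13.6] 20.58
felt side 27 [505.  235.6] [104.6  14.3] 75.73
lips side 173 [517.5 239.7] [116.1 151. ] 66.94
clay side 51 [462.3 256.9] [87.   8.7] 67.75
stand both 2773 [ 548.8 -254. ] [192.9 122.4] 17.87
rackbase both 791 [507.7 243.6] [177.3 240.6] 85.43
board both 1018 [ 0.5548 -0.2559  0.1663] [-0.956 -0.292 -0.018] zmax 0.24759136788846126 y [-0.301 -0.204]
  width 0.2 0.04769986931575315 mid [ 0.5537 -0.2525]
  width 0.08 0.10083056290686188 mid [ 0.5537 -0.2524]
rod both 134 [ 540.6 -253.7] [145.7  22.2] 20.58
felt both 27 [505.  235.6] [104.6  14.3] 75.73
lips both 429 [517.6 242.1] [121.8 151. ] 67.9
blue both 18 [568.8 226.5] [83.4  8.1] 68.91
clay both 83 [465.3 261.8] [98.5 10.7] 67.94
```

```bash
cat >> h.py <<'E'
from scipy.spatial.transform import Rotation as R
def tgt(grip,yaw,tilt=0,L=.164):
    """grasp point, yaw of board normal (deg), lean of board top back along -normal (deg) -> TCP pos, R (tool y=+normal, tool z=-board z)"""
    B=R.from_euler('z',yaw,degrees=True)*R.from_euler('y',-tilt,degrees=True)
    M=B.as_matrix(); Rt=np.stack([np.cross(M[:,0],-M[:,2]),M[:,0],-M[:,2]],1)
    return np.array(grip)-L*Rt[:,2],Rt
def togo(pos,Rt):
    o=get_obs(); O=o['orientation']
    print('t',round(o['time_s'],2),'tcp',o['tcp_pos'].round(4),'F',o['force'].round(1),'w',round(o['width'],4),'gf',o['grasp_force'])
    print('shift units',(O.T@(pos-o['tcp_pos'])/.03).round(2),'turn units',(R.from_matrix(O.T@Rt).as_rotvec(degrees=True)/4).round(2), 'q',o['joint_pos'].round(2))
E
python3 -m jog '0 0 -1 0 0 -1 50;0 0 -1 0 0 -1 50;0 0 -1 0 0 -1 50;0 0 -1 0 0 0 50;0 0 -1 0 0 0 50;0 0 -1 0 0 0 50;0 0 -1 0 0 0 50;0 0 -1 0 0 0 50;0 0 -1 0 0 0 50;0 0 -1 0 0 0 50;0 0 -1 0 0 0 50;0 0 -1 0 0 0 50' 30
python3 -m jog '0 0 -1 0 0 0 50;0 0 -1 0 0 0 50;0 0 -1 0 0 0 50;0 0 -1 0 0 0 50;0 0 -1 0 0 0 50;0 0 -1 0 0 0 50;0 0 -1 0 0 0 50;0 0 -1 0 0 0 50;0 0 -1 0 0 0 50;0 0 -1 0 0 0 50;0 0 -1 0 0 0 50;0 0 0 0 0 0 50'
python3 -c "
from h import *
togo(*tgt([.551,-.253,.217],19.5))"
```

```text
time_s: 1.1
tcp_pos: [0.1875, -0.5962, 0.4943]
orientation: [[0.412, 0.911, -0.0], [0.911, -0.412, 0.001], [0.001, -0.001, -1.0]]
force: [0.3, -0.5, 0.0]
width: 0.0436
grasp_force: 0.0
time_s: 2.1
tcp_pos: [0.1875, -0.5962, 0.4943]
orientation: [[-0.336, 0.942, -0.0], [0.942, 0.336, 0.001], [0.001, 0.0, -1.0]]
force: [-0.1, 0.2, -1.5]
width: 0.0431
grasp_force: 0.0
t 2.1 tcp [ 0.1875 -0.5962  0.4943] F [-0.1  0.2 -1.5] w 0.0431 gf 0.0
shift units [ 6.7  15.26  3.78] turn units [ 0.   -0.01  0.04] q [ 1.39  0.32 -0.26  1.3   0.08  1.53  1.48]
```

```bash
python3 -m jog '0 0 0 .42 .95 0 50;0 0 0 .42 .95 0 50;0 0 0 .42 .95 0 50;0 0 0 .42 .95 0 50;0 0 0 .42 .95 0 50;0 0 0 .42 .95 0 50;0 0 0 .42 .95 0 50;0 0 0 .42 .95 0 50;0 0 0 .42 .95 0 50;0 0 0 .42 .95 0 50;0 0 0 .42 .95 0 50;0 0 0 .42 .95 0 50' >/dev/null
python3 -m jog '0 0 0 .42 .95 0 50;0 0 0 .42 .95 0 50;0 0 0 .42 .95 0 50;0 0 0 .4 .95 0 50;0 0 0 0 0 0 50'
python3 - <<'E'
from h import *
togo(*tgt([.551,-.253,.217],19.5))
f=snap('wrist','w1'); p=cloud(f).reshape(-1,3)
q=p[(np.abs(p[:,0]-.55)<.05)&(np.abs(p[:,1]+.253)<.06)&(p[:,2]>.225)&(p[:,2]<.26)]
r=cv2.minAreaRect((q[:,:2]*1000).astype(np.float32));print(len(q),r,q[:,2].max())
E
```

```text
time_s: 3.52
tcp_pos: [0.554, -0.2488, 0.4941]
orientation: [[-0.339, 0.941, 0.001], [0.941, 0.338, 0.003], [0.003, 0.002, -1.0]]
force: [-0.1, 0.4, 0.5]
width: 0.0437
grasp_force: 0.0
t 3.52 tcp [ 0.554  -0.2488  0.4941] F [-0.1  0.4  0.5] w 0.0437 gf 0.0
shift units [-0.11 -0.15  3.77] turn units [ 0.03 -0.04  0.07] q [ 0.78  0.31 -0.56  1.34  0.16  1.54  0.58]
780 ((548.8853149414062, -253.38941955566406), (9.83585262298584, 45.953125), 19.986528396606445) 0.24657644716182917
```

View pics/w1.png

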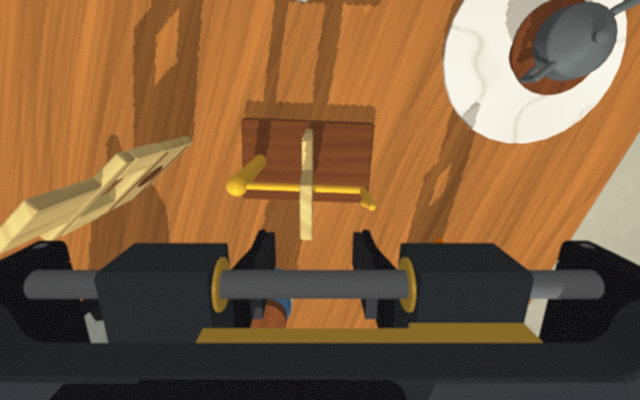

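The wrist view shows the handle edge-on between the fingers, at (307,183), with the rod along row 188 and the barb tip at (370,205). The handle centre measures (0.549, -0.2534) with a yaw of 20°. I'll go down and close.

```bash
python3 -m jog '0 0 0 -.09 -.21 0 50;0 0 0 0 0 1 50;0 0 0 0 0 1 50;0 0 0 0 0 .9 50;0 0 0 0 0 .8 50;0 0 0 0 0 0 50;0 0 0 0 0 0 0;0 0 0 0 0 0 0;0 0 0 0 0 0 0;0 0 0 0 0 0 0;0 0 0 0 0 0 0;0 0 0 0 0 0 0' 40
python3 -c "
from h import *
togo(*tgt([.549,-.2534,.217],20))"
```

```text
time_s: 4.57
tcp_pos: [0.5458, -0.2593, 0.3846]
orientation: [[-0.333, 0.943, 0.002], [0.943, 0.333, -0.0], [-0.001, 0.001, -1.0]]
force: [0.3, 0.4, -0.8]
width: 0.0114
grasp_force: 0.1
t 4.57 tcp [ 0.5458 -0.2593  0.3846] F [ 0.3  0.4 -0.8] w 0.0114 gf 0.1287228496721582
shift units [0.15 0.17 0.12] turn units [ 0.02  0.01 -0.13] q [ 0.81  0.35 -0.55  1.52  0.19  1.32  0.58]
```

```bash
python3 -m jog '0 0 0 0 0 0 0;0 0 0 0 0 0 0;0 0 0 0 0 0 0;0 0 0 0 0 0 0' 40
python3 -c "
from h import *
togo(*tgt([.549,-.2534,.217],20))"
```

```text
time_s: 4.9
tcp_pos: [0.5456, -0.2594, 0.3844]
orientation: [[-0.333, 0.943, 0.001], [0.943, 0.333, -0.001], [-0.001, 0.0, -1.0]]
force: [-0.9, -0.2, 5.4]
width: 0.0093
grasp_force: 40.0
t 4.9 tcp [ 0.5456 -0.2594  0.3844] F [-0.9 -0.2  5.4] w 0.0093 gf 39.98886630870402
shift units [0.15 0.17 0.11] turn units [ 0.01  0.01 -0.13] q [ 0.81  0.35 -0.55  1.52  0.19  1.32  0.58]
```

```bash
python3 -m jog '0 0 0 0 0 -.7 0;0 0 .4 0 .7 0 0;0 0 0 0 0 0 0' 40
cat >> h.py <<'E'
def stand_report():
    o=get_obs();O=o['orientation'];S=R.from_euler('z',17.8,degrees=True).as_matrix()
    e=o['tcp_pos']+.240*O[:,2]; e2=S.T@(e-[.548,-.254,0]); z=S.T@-O[:,2]
    print('eye in stand mm',(e2*1e3).round(1),'lean',np.degrees(np.arctan2(-z[0],z[2])).round(1),'side',np.degrees(z[1]).round(1),'F',o['force'].round(1),'t',o['time_s'],'w',o['width'].round(4))
    return o
E
python3 - <<'E'
from h import *
stand_report()
f=load('w1');p=cloud(f);hs=cv2.cvtColor(f['color'],cv2.COLOR_RGB2HSV)
m=(hs[...,1]>150)&(hs[...,0]>15)&(hs[...,0]<30)&(p[...,2]>.1)&(p[...,0]<.65)&(np.mgrid[:400,:640][0]<225)
S=R.from_euler('z',17.8,degrees=True).as_matrix();q=(p[m]-[.548,-.254,0])@S
for lo,hi in((-80,-55),(-40,-10),(15,45),(45,75)):
    s=q[(q[:,0]*1e3>lo)&(q[:,0]*1e3<hi)]*1e3; print(lo,len(s),np.percentile(s,[5,50,95],axis=0).round(1).tolist() if len(s) else'')
E
```

```text
time_s: 5.15
tcp_pos: [0.5672, -0.2508, 0.4052]
orientation: [[-0.307, 0.952, 0.002], [0.952, 0.307, 0.001], [0.0, 0.002, -1.0]]
force: [-0.7, 1.4, -2.0]
width: 0.01
grasp_force: 40.0Traceback (most recent call last):
  File "<stdin>", line 2, in <module>
  File "h.py", line 23, in stand_report
    print('eye in stand mm',(e2*1e3).round(1),'lean',np.degrees(np.arctan2(-z[0],z[2])).round(1),'side',np.degrees(z[1]).round(1),'F',o['force'].round(1),'t',o['time_s'],'w',o['width'].round(4))
                                                                                                                                                                              ^^^^^^^^^^^^^^^^
AttributeError: 'float' object has no attribute 'round'
```

```bash
sed -i "s/o\['width'\].round(4))/round(o['width'],4))/" h.py
python3 - <<'E'
from h import *
stand_report()
f=load('w1');p=cloud(f);hs=cv2.cvtColor(f['color'],cv2.COLOR_RGB2HSV)
m=(hs[...,1]>150)&(hs[...,0]>15)&(hs[...,0]<30)&(p[...,2]>.1)&(p[...,0]<.65)&(np.mgrid[:400,:640][0]<225)
S=R.from_euler('z',17.8,degrees=True).as_matrix();q=(p[m]-[.548,-.254,0])@S
for lo,hi in((-80,-55),(-40,-10),(15,45),(45,75)):
    s=q[(q[:,0]*1e3>lo)&(q[:,0]*1e3<hi)]*1e3; print(lo,len(s),np.percentile(s,[5,50,95],axis=0).round(1).tolist() if len(s) else'')
E
```

```text
eye in stand mm [ 19.8  -2.8 165.2] lean 0.1 side -0.0 F [-0.7  1.4 -2. ] t 5.15 w 0.01
-80 603 [[-76.6, -5.7, 110.6], [-67.1, 3.9, 170.5], [-59.6, 9.4, 176.9]]
-40 205 [[-38.8, -2.5, 167.0], [-25.6, 1.0, 169.2], [-11.5, 3.5, 170.6]]
15 199 [[16.7, -2.9, 166.7], [29.9, 0.6, 169.1], [43.1, 3.1, 170.7]]
45 278 [[47.0, -2.3, 167.9], [54.1, 1.7, 201.6], [58.7, 3.2, 222.9]]
```

```bash
python3 -m jog '-1 0 0 0 -.56 .02 0;-1 0 0 0 -.56 .02 0;-1 0 0 0 -.56 .02 0;-1 0 0 0 -.56 .02 0;-1 0 0 0 -.56 .02 0;0 0 0 0 0 0 0' 40
python3 -c "
from h import *
stand_report()"
```

```text
time_s: 5.65
tcp_pos: [0.4834, -0.2798, 0.3881]
orientation: [[-0.302, 0.896, 0.325], [0.953, 0.284, 0.104], [0.001, 0.342, -0.94]]
force: [0.1, -1.5, -2.3]
width: 0.01
grasp_force: 40.0
eye in stand mm [ 12.6  -4.9 162.5] lean 20.0 side 0.0 F [ 0.1 -1.5 -2.3] t 5.65 w 0.01
```

```bash
python3 -m jog '-1 0 0 0 -.5 0 0;-1 0 0 0 -.5 0 0;-1 0 0 0 -.5 0 0;-1 0 0 0 -.5 0 0;-1 0 0 0 -.5 0 0;0 0 0 0 0 0 0' 40
python3 -c "
from h import *
o=stand_report();print(o['joint_pos'].round(2))
S=R.from_euler('z',17.8,degrees=True).as_matrix()
for v in ([.03,0,0],[0,0.03,0],[0,0,.03]): print((o['orientation'].T@S@v/.03).round(2))"
```

```text
time_s: 6.15
tcp_pos: [0.4219, -0.2987, 0.3527]
orientation: [[-0.305, 0.73, 0.611], [0.952, 0.231, 0.199], [0.004, 0.643, -0.766]]
force: [-0.6, 0.1, -2.0]
width: 0.0098
grasp_force: 40.0
eye in stand mm [ 20.5  -3.4 168.8] lean 40.0 side -0.1 F [-0.6  0.1 -2. ] t 6.15 w 0.0098
[ 1.29  0.09 -0.6   1.97 -0.74  0.84  1.44]
[0.   0.77 0.64]
[ 1. -0.  0.]
[ 0.    0.64 -0.77]
```

```bash
python3 -m jog '0 0 0 0 .44 .43 0;0 0 0 0 .44 .43 0;0 0 0 0 0 0 0' 40
python3 -c "
from h import *
stand_report();f=snap('side','s2')
cv2.imwrite('pics/s2c.png',cv2.resize(f['color'][200:340,240:400,::-1],None,fx=4,fy=4))"
```

```text
time_s: 6.4
tcp_pos: [0.4626, -0.2839, 0.3529]
orientation: [[-0.312, 0.729, 0.609], [0.95, 0.238, 0.201], [0.001, 0.642, -0.767]]
force: [0.5, 1.7, -2.4]
width: 0.0095
grasp_force: 40.0
eye in stand mm [ 63.5  -1.2 168.8] lean 39.9 side -0.3 F [ 0.5  1.7 -2.4] t 6.4 w 0.0095
```

View pics/s2c.png

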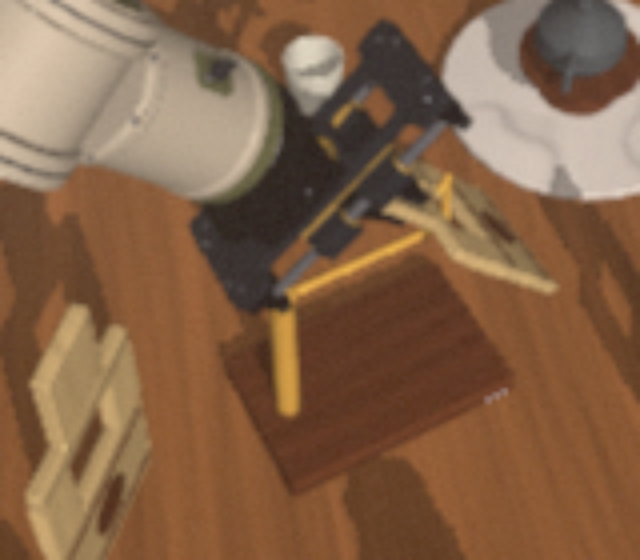

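The picture shows the board leaning back with the upturned tip (crop (447,190)) inside its cut-out. Nothing is touching. The board is a few mm too far forward, so I'll correct that and raise it.

```bash
python3 -m jog '0 0 0 0 -.24 -.04 0;0 0 0 0 0 0 0' 40
python3 -c "
from h import *
stand_report()"
```

```text
time_s: 6.62
tcp_pos: [0.4524, -0.2888, 0.3478]
orientation: [[-0.307, 0.731, 0.61], [0.952, 0.235, 0.198], [0.001, 0.641, -0.767]]
force: [0.5, -0.9, -2.6]
width: 0.0097
grasp_force: 40.0
eye in stand mm [ 52.2  -3.5 163.7] lean 39.9 side -0.1 F [ 0.5 -0.9 -2.6] t 6.6167 w 0.0097
```

```bash
python3 -m jog '0 0 0 0 .08 .07 0;0 0 0 0 0 0 0;0 0 0 0 0 0 0' 40 >/dev/null
python3 -c "
from h import *
stand_report()"
```

```text
eye in stand mm [ 56.6  -3.8 164.8] lean 40.0 side -0.0 F [ 0.5 -0.4 -2.1] t 6.8667 w 0.0097
```

```bash
python3 -m jog '0 0 0 0 .23 -.27 0;0 0 0 0 .23 -.27 0;0 0 0 0 .23 -.27 0;0 0 0 0 0 0 0' 40 >/dev/null
python3 -c "
from h import *
stand_report()"
```

```text
eye in stand mm [ 57.9  -5.  200.3] lean 40.1 side 0.1 F [ 0.4  0.3 -1.2] t 7.2 w 0.0096
```

```bash
python3 -m jog '0 0 0 0 .23 -.27 0;0 0 0 0 .23 -.27 0;0 0 0 0 .23 -.27 0;0 0 0 0 .23 -.27 0;0 0 0 0 .23 -.27 0;0 0 0 0 0 0 0' 40 >/dev/null
python3 -c "
from h import *
stand_report()"
```

```text
eye in stand mm [ 58.1  -4.6 252.9] lean 40.1 side 0.1 F [ 0.  -0.4 -2.3] t 7.7 w 0.0095
```

```bash
python3 -m jog '0 0 0 0 .81 .15 0;0 0 0 0 .81 .15 0;0 0 0 0 .81 .15 0;0 0 0 0 .81 .15 0;0 0 0 0 .81 .15 0;0 0 0 0 0 0 0;0 0 0 0 0 0 0' 40 >/dev/null
python3 -c "
from h import *
o=stand_report()
print(o['joint_pos'].round(2));togo(*tgt([.53,.07,.42],-20.5))"
```

```text
eye in stand mm [166.   -2.5 310.8] lean 40.0 side -0.1 F [-0.2 -0.5 -3.1] t 8.2833 w 0.0096
[ 1.07  0.18 -0.67  1.58 -0.44  0.93  0.93]
t 8.28 tcp [ 0.56   -0.2534  0.4946] F [-0.2 -0.5 -3.1] w 0.0096 gf 39.98612499330193
shift units [10.56  3.74 -0.75] turn units [ 9.62 -3.37  9.22] q [ 1.07  0.18 -0.67  1.58 -0.44  0.93  0.93]
```

```bash
python3 -m jog '0 0 0 1 0 0 0;0 0 0 1 0 0 0;0 0 0 1 0 0 0;0 0 0 1 0 0 0;0 0 0 1 0 0 0;0 0 0 1 0 0 0' 40 >/dev/null
python3 -m jog '1 0 0 .5 0 -.15 0;1 0 0 .5 0 -.15 0;1 0 0 .5 0 -.15 0;1 0 0 .5 0 -.15 0;1 0 0 .5 0 -.15 0;1 0 0 .5 0 -.15 0;1 0 0 .5 0 -.15 0;1 0 0 .5 0 -.15 0;1 0 0 0 0 -.15 0;1 0 0 0 0 -.15 0;0 0 0 0 0 0 0' 40
python3 -c "
from h import *
togo(*tgt([.516,.247,.36],-20.5))"
```

```text
time_s: 9.7
tcp_pos: [0.4514, 0.0254, 0.5353]
orientation: [[-0.306, 0.952, -0.004], [0.952, 0.306, -0.0], [0.001, -0.004, -1.0]]
force: [0.8, -0.0, -1.9]
width: 0.0096
grasp_force: 40.0
t 9.7 tcp [0.4514 0.0254 0.5353] F [ 0.8 -0.  -1.9] w 0.0096 gf 39.99197750352323
shift units [6.37 4.31 0.36] turn units [-0.06  0.01  9.58] q [ 1.05 -0.09 -1.1   1.61 -0.08  1.57  0.26]
```

```bash
python3 -m jog '0 0 .96 0 0 0 0;0 0 .96 0 0 0 0;0 0 .96 0 0 0 0;0 0 .96 0 0 0 0;0 0 .96 0 0 0 0;0 0 .96 0 0 0 0;0 0 .96 0 0 0 0;0 0 .96 0 0 0 0;0 0 .96 0 0 0 0;0 0 .96 0 0 0 0;0 0 0 0 0 0 0' 40 >/dev/null
python3 -c "
from h import *
togo(*tgt([.516,.247,.36],-20.5))"
```

```text
t 10.62 tcp [0.4513 0.0256 0.5346] F [ 1.   0.4 -2.4] w 0.0096 gf 39.992419900372624
shift units [ 7.67 -0.6   0.36] turn units [ 0.01 -0.02 -0.07] q [ 1.11 -0.1  -1.15  1.62 -0.09  1.56 -0.4 ]
```

```bash
python3 -m jog '0 0 0 .96 -.08 0 0;0 0 0 .96 -.08 0 0;0 0 0 .96 -.08 0 0;0 0 0 .96 -.08 0 0;0 0 0 .96 -.08 0 0;0 0 0 .96 -.08 0 0;0 0 0 .96 -.08 0 0;0 0 0 .96 -.04 0 0;0 0 0 0 0 0 0' 40 >/dev/null
python3 - <<'E'
from h import *
togo(*tgt([.516,.247,.36],-20.5))
f=snap('side','s3'); g=snap('scene','a3'); w=snap('wrist','w3')
a=cv2.resize(f['color'][100:240,220:380],(480,420)); b=cv2.resize(g['color'][120:280,340:500],(320,320))
im=np.zeros((420,800,3),np.uint8); im[:,:480]=a; im[:320,480:]=b; cv2.imwrite('pics/v3.png',im[...,::-1])
E
```

```text
t 11.37 tcp [0.5142 0.2541 0.5337] F [-1.4  0.8 -2. ] w 0.0097 gf 40.000364826992154
shift units [-0.2   0.14  0.32] turn units [-0.05 -0.03  0.16] q [ 0.37  0.42 -1.24  1.33  0.39  1.66 -1.16]
```

View pics/v3.png

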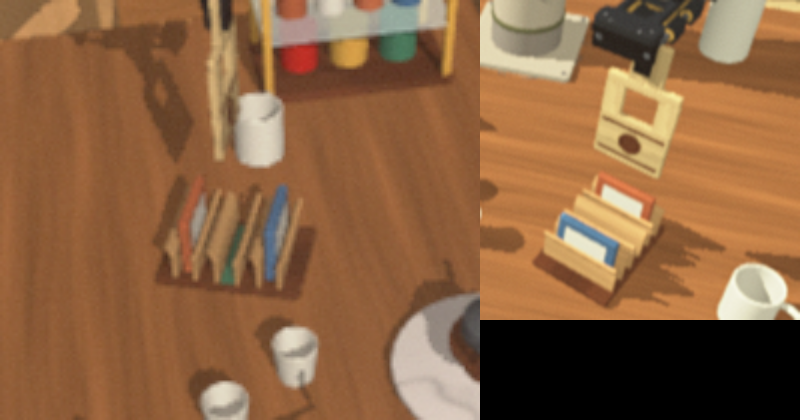

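View pics/w3.png

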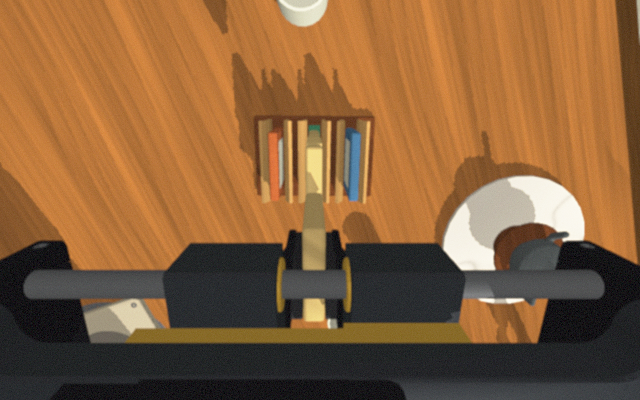

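The wrist view shows the board edge-on above the middle slot: felt at (315,130), lips at columns 302 and 327, dishes at 275 and 352. I'll measure the residual offsets from this view.

```bash
python3 - <<'E'
from h import *
S=R.from_euler('z',-20.5,degrees=True).as_matrix();c0=np.array([.516,.247,0])
for n in('w3','a3','s3'):
    f=load(n);p=cloud(f);hs=cv2.cvtColor(f['color'],cv2.COLOR_RGB2HSV).astype(int);q=(p-c0)@S*1e3
    ok=(f['depth']>0)&(abs(q[...,0])<120)&(abs(q[...,1])<110)
    b=ok&(q[...,2]>6)&(q[...,2]<17)&(hs[...,2]<130)
    if b.sum()>30:
        r=cv2.minAreaRect(p[b][:,:2].astype(np.float32)*1000);print(n,'base',np.round(r[0],1),np.round(r[1],1),round(r[2],1))
    l=ok&(q[...,2]>61)&(q[...,2]<70)&(hs[...,0]>9)&(hs[...,0]<25)&(hs[...,1]<150)
    h,e=np.histogram(q[l][:,0],np.arange(-90,91,4));print(n,'lips x',[(int(a),int(k)) for a,k in zip(e,h) if k>2], 'y',np.percentile(q[l][:,1],[2,98]).round(1) if l.sum() else'')
    for nm,h0,h1 in(('blue',95,125),('clay',0,8)):
        d=ok&(q[...,2]>72)&(q[...,2]<108)&(hs[...,0]>=h0)&(hs[...,0]<=h1)&(hs[...,1]>100)
        if d.sum()>5: print(n,nm,np.percentile(q[d],[5,50,95],axis=0).round(0).tolist())
    g=ok&(q[...,2]>5)&(q[...,2]<30)&(hs[...,0]>35)&(hs[...,0]<95)&(hs[...,1]>60)
    if g.sum()>3: print(n,'felt',g.sum(),np.percentile(q[g],[5,50,95],axis=0).round(0).tolist())
    B=ok&(q[...,2]>170)&(q[...,2]<370)&(hs[...,0]>9)&(hs[...,0]<28)&(hs[...,1]<150)&(abs(q[...,0])<30)
    if B.sum()>30:
        for lo,hi in((180,215),(215,265),(265,320)):
            s=q[B&(q[...,2]>lo)&(q[...,2]<hi)]
            if len(s)>5: print(n,'board',lo,len(s),np.percentile(s,[3,50,97],axis=0).round(1).tolist())
        s=q[B&(q[...,2]<265)]; A=np.c_[s[:,1],s[:,2],np.ones(len(s))]; print('plane x= a y+b z+c',np.linalg.lstsq(A,s[:,0],rcond=None)[0].round(3),'zmin',s[:,2].min())
E
python3 -c "
from h import *
togo(*tgt([.516,.247,.36],-20.5))"
```

```text
w3 base [511.4 246.7] [126.3 188.6] 69.8
w3 lips x [(-82, 153), (-78, 258), (-74, 57), (-54, 10), (-46, 66), (-42, 203), (-38, 144), (-30, 13), (-26, 207), (-22, 225), (-18, 5), (10, 136), (14, 214), (18, 92), (26, 67), (30, 224), (34, 126), (42, 10), (62, 3), (66, 227), (70, 211), (74, 25)] y [-59.5  54.9]
w3 blue [[46.0, -42.0, 92.0], [51.0, 2.0, 98.0], [56.0, 41.0, 99.0]]
w3 felt 61 [[-11.0, 40.0, 14.0], [-3.0, 45.0, 15.0], [5.0, 48.0, 17.0]]
w3 board 180 8 [[-6.5, 54.6, 210.4], [-3.4, 54.9, 213.2], [-0.3, 55.0, 214.8]]
w3 board 215 45 [[-7.9, 53.6, 224.7], [-3.7, 55.1, 243.8], [1.0, 55.4, 263.4]]
w3 board 265 116 [[-8.0, 55.4, 267.1], [-3.5, 55.8, 298.2], [1.5, 56.1, 319.0]]
plane x= a y+b z+c [ 3.3400e-01  3.0000e-03 -2.2448e+01] zmin 209.99550954430234
a3 base [516.4 250. ] [123.9 190. ] 69.1
a3 lips x [(-78, 4), (-74, 5), (-54, 6), (-42, 11), (-38, 38), (-34, 15), (-26, 13), (-22, 47), (-18, 12), (14, 28), (18, 31), (30, 5), (34, 7), (70, 37), (74, 33)] y [-58.7  57.6]
a3 blue [[52.0, -41.0, 77.0], [57.0, 3.0, 94.0], [60.0, 41.0, 97.0]]
a3 board 180 194 [[-1.2, -36.9, 194.7], 
[... 484 characters left out ...]
8, 7), (66, 6), (70, 18), (74, 17)] y [-61.5  55.5]
s3 clay [[-58.0, -46.0, 89.0], [-54.0, -40.0, 98.0], [-51.0, 20.0, 102.0]]
s3 felt 32 [[-9.0, -61.0, 13.0], [-6.0, -38.0, 17.0], [5.0, 32.0, 20.0]]
s3 board 180 33 [[-5.8, -40.2, 200.9], [1.3, -10.4, 207.6], [2.6, 48.7, 213.9]]
s3 board 215 114 [[-6.2, -40.7, 217.9], [1.4, -9.3, 242.2], [2.8, 54.4, 264.1]]
s3 board 265 130 [[-7.1, -41.1, 268.7], [0.5, -13.0, 288.7], [2.7, 53.2, 317.7]]
plane x= a y+b z+c [ 0.034  0.006 -0.729] zmin 199.79282890643657
t 11.52 tcp [0.5154 0.2482 0.5347] F [ 1.4  0.4 -0.6] w 0.0098 gf 39.999167304486036
shift units [-0.03  0.03  0.36] turn units [-0.01  0.    0.03] q [ 0.38  0.41 -1.24  1.33  0.39  1.66 -1.15]
```

```bash
python3 -m jog '0 0 0 -.23 0 0 0;0 0 0 0 0 1 0;0 0 0 0 0 1 0;0 0 0 0 0 1 0;0 0 0 0 0 .7 0;0 0 0 0 0 0 0;0 0 0 0 0 0 0;0 0 0 0 0 0 0' 40 >/dev/null
python3 - <<'E'
from h import *
S=R.from_euler('z',-20.5,degrees=True).as_matrix();c0=np.array([.516,.247,0])
o=get_obs();togo(*tgt([.516,.247,.19],-20.5))
print((o['tcp_pos']-c0)@S*1e3)
fs={n:snap(n,n+'4') for n in('wrist','scene','side')}
for n,f in fs.items():
    p=cloud(f);hs=cv2.cvtColor(f['color'],cv2.COLOR_RGB2HSV).astype(int);q=(p-c0)@S*1e3
    wd=(f['depth']>0)&(hs[...,0]>9)&(hs[...,0]<28)&(hs[...,1]<150)&(abs(q[...,0])<30)
    l=wd&(q[...,2]>61)&(q[...,2]<68)&(abs(q[...,1])<75)
    for s in(-1,1):
        x=q[l&(s*q[...,0]>9)]; print(n,'lip',s,len(x),np.percentile(x[:,0],[5,50,95]).round(1) if len(x)>3 else '')
    b=wd&(q[...,2]>95)&(q[...,2]<150)&(abs(q[...,1])<85)
    if b.sum()>5: print(n,'board',b.sum(),np.percentile(q[b],[3,50,97],axis=0).round(1).tolist(), 'zmin',q[wd&(q[...,2]>72)&(abs(q[...,0])<12)&(abs(q[...,1])<60)][:,2].min())
im=np.zeros((400,800,3),np.uint8);im[:,:400]=cv2.resize(fs['wrist']['color'][90:230,245:385],(400,400));im[:,400:]=cv2.resize(fs['side']['color'][110:230,240:360],(400,400));cv2.imwrite('pics/v4.png',im[...,::-1])
E
```

```text
t 12.18 tcp [0.5135 0.2409 0.4261] F [ 0.   1.2 -1.2] w 0.0097 gf 39.999344986863434
shift units [0.22 0.   2.4 ] turn units [ 0.02 -0.02 -0.03] q [ 0.43  0.44 -1.23  1.54  0.42  1.45 -1.18]
[-2.24729300e-01 -6.63836322e+00  4.26131999e+02]
wrist lip -1 719 [-25.6 -21.7 -18.4]
wrist lip 1 821 [12.1 16.3 29.5]
wrist board 48 [[-4.2, 45.7, 104.2], [0.1, 46.4, 128.4], [4.1, 46.7, 149.4]] zmin 89.66204139562505
scene lip -1 15 [-21.6 -18.5 -14.9]
scene lip 1 59 [16.2 18.5 21. ]
scene board 393 [[3.1, -47.1, 96.9], [5.7, 6.0, 123.4], [8.1, 48.2, 148.3]] zmin 85.01396241742731
side lip -1 18 [-22.6 -17.7 -15.5]
side lip 1 25 [14.6 19.1 21.8]
side board 104 [[-1.9, -52.5, 97.3], [6.5, -22.6, 121.1], [7.7, 41.9, 145.7]] zmin 91.63182640038382
```

View pics/v4.png

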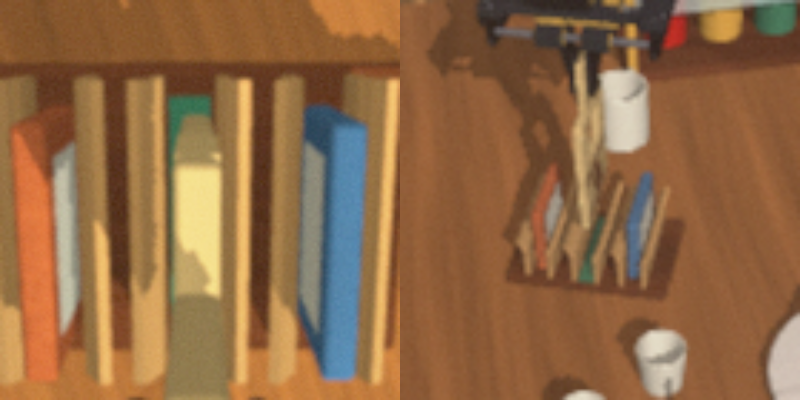

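Wrist crop: the board (197,220) sits in the middle slot over the green felt, just right of centre by about 2 mm. I'll shift it -2 mm and lower it.

```bash
python3 -m jog '0 0 0 0 -.07 0 0;0 0 0 0 0 .5 0;0 0 0 0 0 .5 0;0 0 0 0 0 .5 0;0 0 0 0 0 .4 0;0 0 0 0 0 .3 0;0 0 0 0 0 0 0;0 0 0 0 0 0 0' 40 
python3 -m jog '0 0 0 0 0 .06 0;0 0 0 0 0 0 0;0 0 0 0 0 0 0' 40
```

```text
time_s: 13.0
tcp_pos: [0.511, 0.2426, 0.3586]
orientation: [[0.351, 0.937, -0.0], [0.937, -0.351, 0.0], [-0.0, -0.0, -1.0]]
force: [0.2, -0.9, -0.6]
width: 0.0098
grasp_force: 40.0
time_s: 13.25
tcp_pos: [0.5112, 0.2426, 0.3571]
orientation: [[0.351, 0.936, 0.001], [0.936, -0.351, 0.0], [0.0, 0.001, -1.0]]
force: [0.1, -0.3, -1.3]
width: 0.0095
grasp_force: 40.0
```

```bash
python3 -m jog '0 0 0 0 0 .06 0;0 0 0 0 0 0 0;0 0 0 0 0 0 0' 40 | grep -E 'tcp|force'
python3 -m jog '0 0 0 0 0 .06 0;0 0 0 0 0 0 0;0 0 0 0 0 0 0' 40| grep -E 'tcp|force'
python3 -c "
from h import *
S=R.from_euler('z',-20.5,degrees=True).as_matrix();c0=np.array([.516,.247,0])
f=snap('scene','a5');p=cloud(f);hs=cv2.cvtColor(f['color'],cv2.COLOR_RGB2HSV).astype(int);q=(p-c0)@S*1e3
wd=(hs[...,0]>9)&(hs[...,0]<28)&(hs[...,1]<150)&(abs(q[...,0])<14)&(abs(q[...,1])<70)&(q[...,2]>100)
v,u=np.nonzero(wd&(q[...,2]<165));s=q[v,u]
for a in range(100,165,6):
    t=s[(s[:,2]>=a)&(s[:,2]<a+6)]; print(a,len(t),t[:,1].min().round() if len(t) else '',t[:,1].max().round() if len(t) else '')
"
```

```text
tcp_pos: [0.5111, 0.2424, 0.3548]
force: [-0.1, -0.8, -2.5]
grasp_force: 40.0
tcp_pos: [0.5112, 0.2426, 0.3536]
force: [-0.7, -2.3, 5.3]
grasp_force: 40.0
100 28 -51.0 50.0
106 27 -49.0 48.0
112 24 -49.0 50.0
118 34 -51.0 50.0
124 28 -47.0 50.0
130 30 -48.0 51.0
136 41 -50.0 50.0
142 54 -47.0 50.0
148 59 -48.0 50.0
154 15 -18.0 24.0
160 10 5.0 23.0
```

The tool feels contact at the expected height: shoulder at z≈0.152, board edge at about 0.014, centred along the slot. I'll release and retreat.

```bash
python3 -m jog '0 0 0 0 0 0 45;0 0 0 0 0 0 45;0 0 0 0 0 0 45;0 0 0 0 0 0 45;0 0 0 0 0 0 45;0 0 0 0 0 0 45;0 0 0 0 0 -.3 45;0 0 0 0 0 -.5 45;0 0 0 0 0 -1 45;0 0 0 0 0 -1 45;0 0 0 0 0 -1 45;0 0 0 0 0 -1 45' 
python3 -m jog '0 0 0 0 0 0 45;0 0 0 0 0 0 45;0 0 0 0 0 0 45;0 0 0 0 0 0 45;0 0 0 0 0 0 45;0 0 0 0 0 0 45' >/dev/null
python3 -c "
from h import *
f=snap('side','s6');g=snap('scene','a6')
im=np.hstack([cv2.resize(f['color'][100:220,240:360],(400,400)),cv2.resize(g['color'][150:280,350:480],(400,400))]);cv2.imwrite('pics/v6.png',im[...,::-1])
S=R.from_euler('z',-20.5,degrees=True).as_matrix();c0=np.array([.516,.247,0])
p=cloud(g);hs=cv2.cvtColor(g['color'],cv2.COLOR_RGB2HSV).astype(int);q=(p-c0)@S*1e3
s=q[(hs[...,0]>9)&(hs[...,0]<28)&(hs[...,1]<150)&(abs(q[...,0])<40)&(abs(q[...,1])<70)&(q[...,2]>85)&(q[...,2]<230)]
A=np.c_[s[:,1:]-[0,14],np.ones(len(s))];print('x=ay+bz+c',np.linalg.lstsq(A,s[:,0],rcond=None)[0].round(3),'y',np.percentile(s[s[:,2]<145][:,1],[1,99]),'top',s[:,2].max())"
```

```text
time_s: 14.8
tcp_pos: [0.5107, 0.2425, 0.4992]
orientation: [[0.351, 0.937, 0.0], [0.937, -0.351, 0.0], [0.0, 0.0, -1.0]]
force: [0.4, 0.5, 0.3]
width: 0.039
grasp_force: 0.0
x=ay+bz+c [-4.000e-03  1.000e-03  1.632e+00] y [-50.30163886  48.95145352] top 213.7141354408484
```

View pics/v6.png

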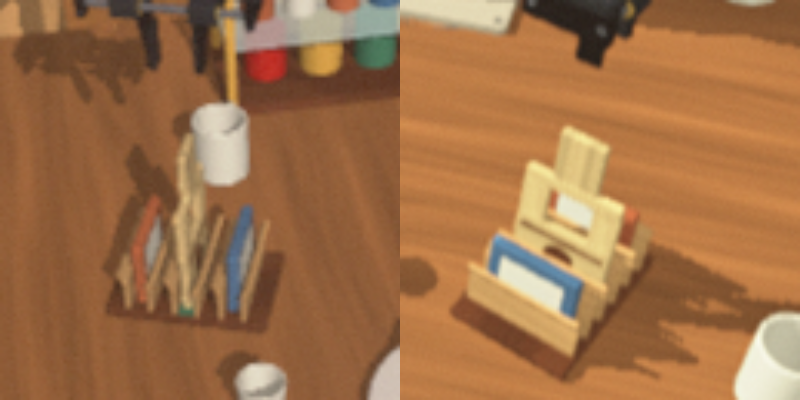

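Both views show the board standing upright in the middle slot with its handle up. The top is at 0.213 m (expected 0.212), it is centred to about 1 mm along the slot, and the gripper is clear.

```bash
python3 -c "
from bench import sign_off
print(sign_off())"
```

```text
the job is handed in; nothing more can be done
None
```

The board is off the hook and standing upright, handle up, fully down in the felt-lined slot and released; I handed the job in at about 15 s, with the dishes still upright in their slots and no bumps felt on the way, though no verdict came back.

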